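# Fit the drain grate into the parts-wash tank

### The job

Fit the drain grate into the parts-wash tank: it is longer than the opening, so tilt it to pass one end down under an end rail, bring the other end in, and settle it flat and fully home on the ledges, bow handle up, so that the rails keep both ends down. Lower it in rather than dropping it, let go, and leave the pump parts standing beside the work where they are.

Things in the scene. Friction and masses are not known exactly. Their poses are not given: they have to be found in the camera images.
- tank: Heavy open-topped grey sheet-steel wash tank, fixed, 268 (x) x 140 (y) x 140 mm high; inside 260 x 132 mm. Origin: centre of its underside on the worktop, x along its length, z up. The same both ways round but for a brass drain cock (34 mm out, low on the -x end). Carrying bails stand 22 mm off the long sides at 88 mm height.
- tank_opening (a point): Centre of the tank's opening at rim height (z = 140 mm of the tank), axes as the tank. At each end of the top a rectangular tube, the end rail, crosses the tank, covering |x| = 86 to 130 mm from 60 mm below the rim up to it: the opening is 172 mm long (x), 132 mm wide (y). Under the rails the tank is open out to the end walls at |x| = 130 mm.
- tank_seat (a point): Centre of the grate's seat at ledge height (z = 40 mm of the tank), axes as the tank. A ledge 14 mm wide runs along each long side at this height. At both ends, from |x| = 102 mm to the wall, a cross shelf stands 6 mm higher; the seat is the 204 mm between them. The rails' undersides are 40 mm above the ledges. Seated, the grate's origin is here, with play of 4 mm in x, 6 mm in y.
- grate: Loose steel drain grate, about 0.4 kg: flat panel of bars 196 (x) x 120 (y) x 6 mm, the same either way round, with an upright bow handle at its middle. Origin: centre of the panel's underside; x along its length, z towards the bow. Starts flat on the worktop, bow up.
- grate_bow (a point): Middle of the bow's crossbar, 60 mm above the grate's origin, axes as the grate. The flat-sided crossbar runs along y: 74 mm long, 12 mm thick in x, from 50 to 72 mm above the grate's underside, on two 6 mm legs at y = +-34 mm; free on both x sides, so fingers close along x.
- pump_housing: Bystander: cast pump housing, 89 x 98 x 60 mm, loose; origin at the centre of its underside.
- gear_pump: Bystander: gear pump, 64 x 112 x 104 mm, loose; origin at the centre of its underside.
- piston: Bystander: engine piston, 68 mm across, 59 mm high, loose; origin at the centre of its underside.
Things that resemble listed ones, but are neither listed nor needed, are in the scene too. There is more than one size of the grate; the one meant has the size given above.

How it is judged:
By the outcome, as a careful person would: the job done as asked, in the order asked, and still so for the second after the job is handed in, with the robot touching nothing.
It also fails if it takes over 40 s, if anything falls off the work surface, if the arm or the gripper's body presses on something with over 40 N, if the wrist force passes 120 N, or if a joint passes its speed limit or range.

### The arm

A 7-joint arm with a two-finger parallel gripper is mounted at the origin on a cart in front of the work surface, level with it; the furniture and walls round the work are solid. World frame = base frame: x ahead of the robot, y to its left, z up, the work surface at z = 0. Lengths are in mm, angles in rad, forces in N, time in s.
With the tool pointing down it reaches from about 400 to 850 mm from the base axis. Payload 4.5 kg.
Tool frame: the origin (TCP) lies at the very end of the fingers, on their centre line; the grasp point (between the pads) lies 19 mm behind it; z points along the fingers, y is the line along which they close (so a half turn about z gives the same grasp; the last joint's range is limited). The gripper opens to 85 mm and grips with 20 to 120 N. Pads are 22 mm wide; open, the fingers measure 114 mm over their backs; the gripper's body (76 mm by 85 mm) begins 54 mm behind the grasp point. The pads swing forward as they close: fully open they stand 13 mm farther back than shut.
Start: joints at [1.369, 0.689, -0.195, 1.565, 0.157, 0.902, -0.215], TCP at [146.041, -607.722, 231.317] pointing down, gripper open.
Joint ranges: [-3.01, 3.01], [-0.46, 2.08], [-1.47, 1.51], [0.13, 2.56], [-1, 4.14], [0.04, 2.09], [-2.66, 2.66]. Speed limits (rad/s): [2.57, 2.57, 3.14, 3.14, 3.14, 3.14, 3.14].

### API

Orientations are given as [roll, pitch, yaw] about the fixed x, y, z axes, in that order (R = Rz(yaw) Ry(pitch) Rx(roll)).
In Python, from rig import env gives the robot as it stands.
- The arm moves only by the tool servo_tool, never from a script. Its argument "plan" is text: rows parted by semicolons, each of 5 numbers parted by spaces: the opening, from 0 (shut) to 1 (fully open), then the shift along the tool's x, y, z in cm, then the turn about the tool's z in rad. A call has 1 to 5 rows; each row is the pose to reach, as a shift and turn from the pose commanded when the call began, along the tool's axes at that moment; what a row does not reach only later rows make up. A row lasts 1/10 s, in which the tool goes at most 50 mm and 8.59 degrees, less where a joint would pass 70% of its speed; a pose out of reach is approached as far as the arm can. A call with a gripper value outside its range is refused whole. The fingers move at their own pace and stop on an object; "force" is the grip in N (left out, the last holds). Time passes only in rows, so rows that repeat a pose let the fingers close. It gives the time, the measured TCP pose, the force, the opening and the grip force at its end, in the units of the state.
- env.sense(): the state, without advancing time (a new reading comes with each control period).
- env.camera(name): name is "scene" or "top" or "wrist"; returns a dict with "color" (384x512x3 uint8, red, green, blue), "range_z" (384x512 float32, mm along the optical axis (not along the pixel's ray), 0 where there is no reading), "mtx" (3x3 intrinsics, pixels), "R" (3x3) and "t" (3): a world point X has camera coordinates R X + t. Camera axes: x right, y down, z forward; pixel columns grow to the right and rows downward; lengths in mm; the calibration is good to about 2 mm. A picture is of the moment at which its call begins.
- env.close_job(): hands the job in; it is judged then, once.
Trained networks look in a picture, given as the dict that the camera call returned (one of the last four; its "shot" number tells which), for a name from the list of things; names that differ only in an ending like _2 or _b are one class to them, and where a whole thing is asked for, a point or a joint stands for the part that bears it (a point fixed in the world has none). Each returns a list of dicts, best first, with "p" (0 to 1); they miss things now and then, are a little off and sometimes report something else, mostly with a low value. They report only what shows in the picture. A call takes as long as a camera call. They do not tell look-alikes from the thing itself.
- env.boxes_of(picture, name): "rect" ([left, top, width, height] in pixels, round what is visible of it).
The state is a dict: "t": time; "qpos": joint angles; "dq": joint speeds; "joint_efforts": joint torques, N m; "position": TCP position; "tool_rot": TCP orientation; "ft_force": force on the tool from outside, world axes, zero at the start; "ft_torque": the same for the moment, N m; "width": opening from 0.0 (shut) to 1.0 (fully open); "grip_force": force on a finger pad.
Only numpy, scipy, OpenCV 4.12 (cv2) and the standard library are available. Lean on these libraries where they do the work, as an engineer would, in place of code of your own. Each camera call takes 0.05 s, during which the arm holds its last target. There are 200 camera calls.

## Working session

There is one attempt and no reset: what is moved stays moved. The work goes in short steps, Python scripts to look and compute and a tool call to move; the robot and the scene stay as the last step left them, time stands still between calls to the robot, and variables do not carry over. Pictures are saved under pics/ and viewed, at most 10 in all, crops included, and the job is handed in when it is done.

Besides the shell and the picture viewer there is one more tool, called by a JSON object that holds its "fn" and its "kwargs". servo_tool: Moves the arm, as the interface text tells. Its arguments: {"type":"object","properties":{"plan":{"type":"string"},"force":{"type":"number"}},"required":["plan"]}

```bash
ls; mkdir -p pics; python3 - <<'E'
from rig import env
import cv2,numpy as np,pickle
s=env.sense();print(s)
for n in ["scene","top"]:
    c=env.camera(n);pickle.dump(c,open(n+'.pkl','wb'))
    cv2.imwrite(f'pics/{n}1.png',c['color'][...,::-1])
    print(n,c['R'],c['t'],c['mtx'])
    for k in ["tank","grate","grate_bow","pump_housing","gear_pump","piston"]:
        print(k,[(np.round(b['rect']).tolist(),round(b['p'],2)) for b in env.boxes_of(c,k)][:4])
a=[cv2.imread(f'pics/{n}1.png') for n in("scene","top")]
cv2.imwrite('pics/a.png',a[0])
E
```

```text
pics
{'t': 0.0, 'qpos': array([ 1.36882314,  0.68999582, -0.19448535,  1.56636287,  0.15727737,
        0.90251156, -0.21506554]), 'dq': array([-0.0026344 ,  0.00029763, -0.00055837, -0.00177107, -0.00039215,
       -0.00102626,  0.00146497]), 'joint_efforts': array([-2.49435254e-05, -5.39611530e+01, -1.26649026e+00, -1.58543730e+01,
        9.09074501e-03,  9.46517423e-03, -1.70573966e-06]), 'position': array([ 145.78055215, -607.07668191,  230.47092064]), 'tool_rot': array([-3.13970785e+00,  1.39221826e-04,  2.35858370e-01]), 'ft_force': array([-0.792472  ,  0.22714685,  0.83233516]), 'ft_torque': array([-0.03056711,  0.01796272, -0.01562845]), 'grip_force': 0.0, 'width': 1.002605852428235}
scene [[-0.53876753 -0.84234412  0.01363547]
 [-0.42225002  0.25599687 -0.86958066]
 [ 0.72899552 -0.4742594  -0.49360263]] [ 276.86393313  324.29812242 1502.51414109] [[457.60495589   0.         257.18579232]
 [  0.         457.60495589 183.98064015]
 [  0.           0.           1.        ]]
tank [([250.0, 151.0, 70.0, 59.0], 0.55)]
grate [([181.0, 202.0, 42.0, 32.0], 0.88), ([244.0, 215.0, 32
[... 213 characters left out ...]
, 163.0, 12.0, 14.0], 0.67)]
top [[-1.07959004e-02 -9.99941254e-01 -9.67574042e-04]
 [-9.97215718e-01  1.08378650e-02 -7.37790816e-02]
 [ 7.37852339e-02  1.68368424e-04 -9.97274140e-01]] [   7.32940426  479.87743775 1446.19132405] [[395.67741184   0.         254.44010117]
 [  0.         395.67741184 190.9915545 ]
 [  0.           0.           1.        ]]
tank [([265.0, 122.0, 68.0, 89.0], 0.9)]
grate [([216.0, 203.0, 42.0, 38.0], 0.75)]
grate_bow [([179.0, 143.0, 33.0, 50.0], 0.91), ([218.0, 199.0, 39.0, 42.0], 0.71)]
pump_housing [([116.0, 198.0, 24.0, 24.0], 0.77)]
gear_pump [([364.0, 186.0, 21.0, 28.0], 0.64), ([270.0, 120.0, 60.0, 91.0], 0.4)]
piston [([368.0, 148.0, 18.0, 17.0], 0.72)]
```

```bash
python3 - <<'E'
import cv2
a=cv2.imread('pics/scene1.png')[120:290,100:370];cv2.imwrite('pics/s1c.png',cv2.resize(a,None,fx=2.9,fy=2.9,interpolation=cv2.INTER_CUBIC))
a=cv2.imread('pics/top1.png')[100:260,100:400];cv2.imwrite('pics/t1c.png',cv2.resize(a,None,fx=2.6,fy=2.6,interpolation=cv2.INTER_CUBIC))
E
```

```text
(no output)
```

View pics/s1c.png

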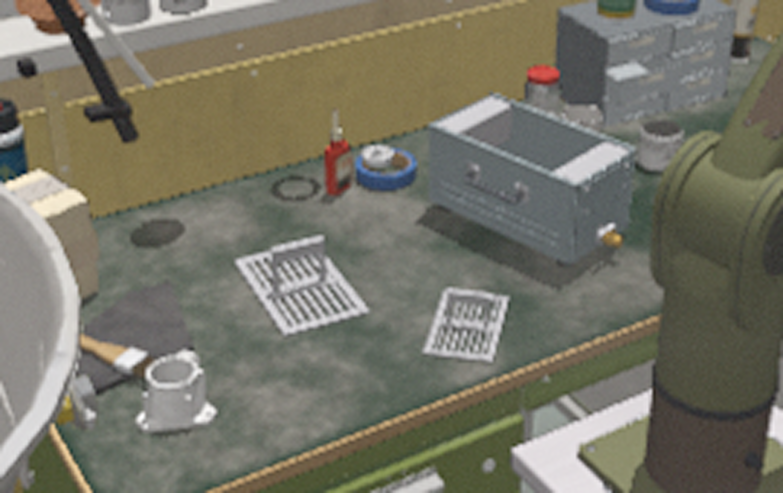

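View pics/t1c.png

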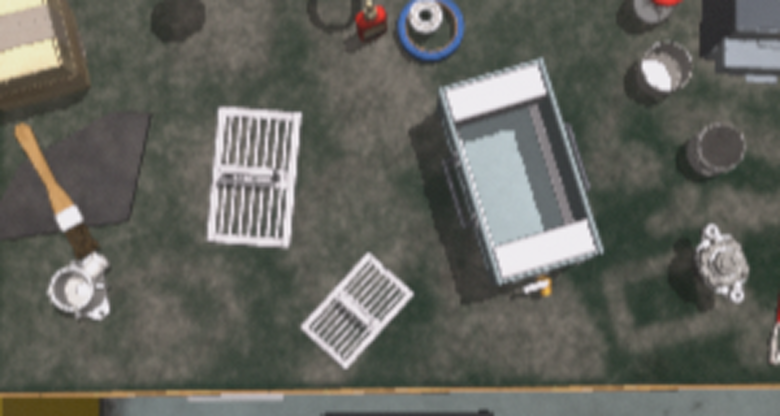

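The pictures show the big grate at top px ≈(198,168), the small look-alike at ≈(237,219), and the tank at ≈(300,165) with its cock at the near end. The tool can't tilt. My plan is to pinch the bow by its two ends (74 mm, closing along its y), so the grate can pivot in the pads while contact with the rails tilts it.

```bash
cat > h.py <<'E'
import numpy as np,cv2
def pts(c):
    z=c['range_z'].astype(float);v,u=np.mgrid[:z.shape[0],:z.shape[1]];K=c['mtx']
    P=np.stack([(u-K[0,2])/K[0,0]*z,(v-K[1,2])/K[1,1]*z,z],-1)
    W=(P-c['t'])@c['R'];W[z==0]=np.nan;return W
def ray(c,uv,h):
    "world points of pixels uv on plane z=h"
    uv=np.atleast_2d(np.asarray(uv,float));K=c['mtx']
    d=np.c_[(uv-K[[0,1],[2,2]])/K[[0,1],[0,1]],np.ones(len(uv))]@c['R'];o=-c['t']@c['R']
    return o+d*((h-o[2])/d[:,2])[:,None]
def rect(xy):
    "centre, long, short, yaw of long side"
    (cx,cy),(w,h),a=cv2.minAreaRect(xy.astype(np.float32))
    a=np.radians(a)
    if w<h:w,h,a=h,w,a+np.pi/2
    return np.round([cx,cy,w,h],1),round((a+np.pi/2)%np.pi-np.pi/2,3)
E
python3 - <<'E'
import pickle
from h import *
c=pickle.load(open('top.pkl','rb'));W=pts(c);col=c['color'].astype(int)
def cut(x0,y0,x1,y1,m):
    k=np.zeros(m.shape,bool);k[y0:y1,x0:x1]=1;return k&m
white=col.min(-1)>150
for nm,b in [('big',(176,138,220,198)),('small',(212,194,262,244))]:
    k=cut(*b,white);uv=np.argwhere(k)[:,::-1];X=ray(c,uv,6);print(nm,rect(X[:,:2]),len(uv))
    k=cut(*b,(W[...,2]>45)&(W[...,2]<90));print(' bow',k.sum(),np.median(W[k],0) if k.any() else 0, rect(W[k][:,:2]) if k.sum()>3 else 0)
k=cut(255,115,345,225,(W[...,2]>125)&(W[...,2]<160));n,l=cv2.connectedComponents(k.astype(np.uint8));
i=1+np.argmax([(l==j).sum() for j in range(1,n)]);k=l==i
print('tank',k.sum(),rect(W[k][:,:2]),np.median(W[k],0))
for nm,b in [('ph',(116,198,140,222)),('gp',(364,186,385,214)),('pi',(368,148,386,165))]:
    k=cut(*b,W[...,2]>25);print(nm,np.median(W[k],0),W[k][:,2].max())
E
```

```text
big (array([571.3, 215.5, 197.2, 119.3]), np.float64(-0.091)) 955
 bow 80 [571.66979137 213.85940366  70.18035772] (array([572.7, 214.3,  71.7,  12.3]), np.float64(1.467))
small (array([377.8,  68.1, 145.2,  89.8]), np.float64(-0.747)) 601
 bow 36 [380.77063203  69.50397248  53.92036706] (array([379.5,  68.8,  53.3,   8.3]), np.float64(0.825))
tank 1481 (array([ 559.5, -153.6,  274.6,  146.3]), np.float64(0.279)) [ 555.20907033 -155.32121945  140.21022094]
ph [421.06667477 445.82839088  45.95869829] 66.31127559460566
gp [ 438.45135915 -424.85155857   83.668021  ] 108.8494212610463
pi [ 599.00193951 -439.79456038   58.66561651] 68.2840914748831
```

```bash
cat > go.py <<'E'
import sys,numpy as np
from scipy.spatial.transform import Rotation as Ro
def shift(p,rot,tgt,yaw):
    R=Ro.from_euler('xyz',rot).as_matrix();d=R.T@(np.array(tgt)-p)/10
    return np.round(d,2),round(-(yaw-rot[2]),3),round(np.linalg.norm(d)*10)
if __name__=='__main__':
    from rig import env
    s=env.sense();a=list(map(float,sys.argv[1:]))
    print(np.round(s['position'],1),np.round(s['tool_rot'],3),s['t'],np.round(s['ft_force'],1))
    p,r=s['position'],s['tool_rot']
    for i in range(0,len(a),4): print(a[i:i+4],shift(p,r,a[i:i+3],a[i+3]))
E
python3 go.py 450 -400 260 0.23 572 214 230 -0.09
```

```text
[ 146.  -607.7  231.3] [3.141 0.    0.236] 0.7 [-0.2  1.  -0.3]
[450.0, -400.0, 260.0, 0.23] (array([ 34.41, -13.09,  -2.87]), np.float64(0.006), 369)
[572.0, 214.0, 230.0, -0.09] (array([ 60.62, -69.94,   0.13]), np.float64(0.326), 926)
```

{"fn": "servo_tool", "kwargs": {"plan": "1 34 -13 -3 0;1 34 -13 -3 0;1 34 -13 -3 0;1 34 -13 -3 0;1 34 -13 -3 0"}}

```text
t: 1.2
position: [353.1, -465.6, 252.2]
tool_rot: [3.141, -0.0, 0.236]
ft_force: [0.4, -1.0, 0.1]
width: 0.999
grip_force: 0.0
```

{"fn": "servo_tool", "kwargs": {"plan": "1 37 -61 2 0;1 37 -61 2 0;1 37 -61 2 0;1 37 -61 2 0;1 37 -61 2 0"}}

```text
t: 1.7
position: [428.1, -227.0, 245.1]
tool_rot: [3.141, -0.001, 0.236]
ft_force: [1.4, 0.6, -0.1]
width: 0.999
grip_force: 0.0
```

```bash
python3 go.py 572 214 230 -0.09
```

```text
[ 428.1 -227.   245.1] [ 3.141e+00 -1.000e-03  2.360e-01] 1.7 [ 1.4  0.6 -0.1]
[572.0, 214.0, 230.0, -0.09] (array([ 24.28, -39.53,   1.5 ]), np.float64(0.326), 464)
```

{"fn": "servo_tool", "kwargs": {"plan": "1 24.3 -39.5 1.5 0.326;1 24.3 -39.5 1.5 0.326;1 24.3 -39.5 1.5 0.326;1 24.3 -39.5 1.5 0.326;1 24.3 -39.5 1.5 0.326"}}

```text
t: 2.2
position: [505.7, 10.8, 236.9]
tool_rot: [3.141, -0.001, -0.09]
ft_force: [0.2, -0.6, -0.3]
width: 1.0
grip_force: 0.0
```

```bash
python3 go.py 572 214 230 -0.09
```

```text
[505.7  10.8 236.9] [ 3.141e+00 -1.000e-03 -9.000e-02] 2.2 [ 0.2 -0.6 -0.3]
[572.0, 214.0, 230.0, -0.09] (array([  4.77, -20.83,   0.69]), np.float64(-0.0), 214)
```

{"fn": "servo_tool", "kwargs": {"plan": "1 4.8 -20.8 0.7 0;1 4.8 -20.8 0.7 0;1 4.8 -20.8 0.7 0;1 4.8 -20.8 0.7 0;1 4.8 -20.8 0.7 0"}}

```text
t: 2.7
position: [571.9, 220.1, 229.5]
tool_rot: [-3.136, -0.001, -0.082]
ft_force: [-1.5, 0.4, -0.1]
width: 0.999
grip_force: 0.0
```

```bash
python3 - <<'E'
from rig import env
from h import *
import pickle
c=env.camera('wrist');pickle.dump(c,open('w1.pkl','wb'));cv2.imwrite('pics/w1.png',c['color'][...,::-1])
W=pts(c);s=env.sense();print(s['position'],s['tool_rot'],-c['t']@c['R'])
near=np.hypot(W[...,0]-572,W[...,1]-214)<60
k=near&(W[...,2]>62)&(W[...,2]<85);print(k.sum())
if k.sum()>10:print(rect(W[k][:,:2]),np.median(W[k],0))
b=[(x['rect'],x['p']) for x in env.boxes_of(c,'grate')];print(b)
E
```

```text
[571.99841622 219.36528562 229.34692702] [-3.13645813e+00 -6.65587923e-04 -8.18433805e-02] [649.62338125 213.1427578  371.69755142]
782
(array([571.8, 217.7,  73.4,  12.2]), np.float64(1.484)) [572.95644026 217.80076675  71.27511515]
[([210.9, 87.2, 97.6, 145.0], 0.74), ([312.9, 229.8, 108.6, 91.7], 0.74)]
```

View pics/w1.png

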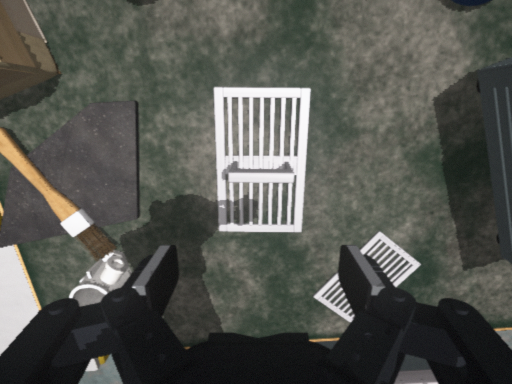

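The wrist picture shows the full-size grate centred at px (262,160), its bow at (262,177), between the fingers' centre line. I go down a bit and measure again at rest.

{"fn": "servo_tool", "kwargs": {"plan": "1 0 0 5 0;1 0 0 9 0;1 0 0 9 0"}}

```text
t: 3.1
position: [567.6, 207.2, 135.1]
tool_rot: [3.134, 0.01, -0.093]
ft_force: [-0.7, -0.5, -0.4]
width: 1.001
grip_force: 0.0
```

```bash
python3 - <<'E'
from rig import env
from h import *
from go import shift
c=env.camera('wrist')
W=pts(c);s=env.sense();print(s['position'],s['tool_rot'],-c['t']@c['R'])
near=np.hypot(W[...,0]-572,W[...,1]-216)<60
k=near&(W[...,2]>62)&(W[...,2]<85);print(k.sum())
print(rect(W[k][:,:2]),np.median(W[k],0))
k=near&(W[...,2]>3)&(W[...,2]<12);print(np.nanmedian(W[near][:,2]))
E
```

```text
[569.93413932 208.34653522 138.13323011] [ 3.13725024  0.00501859 -0.09261029] [646.92457503 201.12049945 276.44285259]
1581
(array([572.2, 218.2,  74.3,  12. ]), np.float64(1.475)) [573.57410335 217.60603194  71.26657477]
202.53298937578722
```

{"fn": "servo_tool", "kwargs": {"plan": "1 0 0 0 0;1 0 0 0 0"}}

```text
t: 3.35
position: [573.5, 211.4, 142.3]
tool_rot: [-3.14, -0.004, -0.091]
ft_force: [-0.1, 0.2, 0.3]
width: 1.0
grip_force: 0.0
```

```bash
python3 - <<'E'
from rig import env
from h import *
from go import shift
c=env.camera('wrist')
W=pts(c);s=env.sense();print(s['position'],s['tool_rot'],-c['t']@c['R'])
near=np.hypot(W[...,0]-572,W[...,1]-216)<60
k=near&(W[...,2]>62)&(W[...,2]<85)
print(rect(W[k][:,:2]),np.median(W[k],0))
print(shift(s['position'],s['tool_rot'],[572.2,217,80],-.093))
E
```

```text
[573.32679094 211.59733198 142.15542862] [-3.13980831 -0.00391757 -0.09093016] [650.73621795 204.37099034 284.78101182]
(array([572.1, 218.1,  74. ,  11.9]), np.float64(1.48)) [573.62729654 217.73048449  71.26268113]
(array([-0.19, -0.52,  6.22]), np.float64(0.002), 62)
```

{"fn": "servo_tool", "kwargs": {"plan": "1 -0.1 -0.4 2 0;1 -0.1 -0.4 4 0;1 -0.1 -0.4 5.5 0;1 -0.1 -0.4 5.5 0;1 -0.1 -0.4 5.5 0"}}

```text
t: 3.9
position: [571.6, 215.6, 85.4]
tool_rot: [-3.141, -0.001, -0.09]
ft_force: [0.3, -0.0, 0.1]
width: 1.003
grip_force: 0.0
```

```bash
python3 - <<'E'
from rig import env
from h import *
from go import shift
c=env.camera('wrist');cv2.imwrite('pics/w2.png',c['color'][...,::-1])
W=pts(c);s=env.sense();print(s['position'],s['tool_rot'])
near=np.hypot(W[...,0]-572,W[...,1]-216)<60
k=near&(W[...,2]>62)&(W[...,2]<76)
print(k.sum(),rect(W[k][:,:2]),np.median(W[k],0))
print(shift(s['position'],s['tool_rot'],[572.2,217,36],-.093))
E
```

```text
[571.95575537 215.74857159  85.74030389] [-3.14094717e+00 -1.71713944e-03 -9.04138831e-02]
2582 (array([572.4, 218.1,  74.2,  12.1]), np.float64(1.475)) [574.19386974 217.98489483  71.19821625]
(array([ 0.  , -0.12,  4.97]), np.float64(0.003), 50)
```

View pics/w2.png

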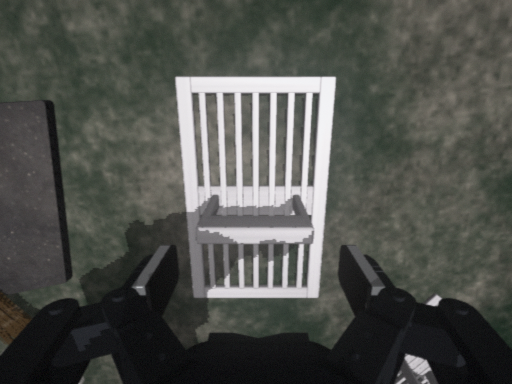

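The bow spans px 196–313 (centre 254.5) and the finger tips centre on ≈258, so the tool needs about 2 mm more toward +y before going down.

{"fn": "servo_tool", "kwargs": {"plan": "1 0 -0.2 0 0;1 0 -0.2 1.5 0;1 0 -0.2 3 0;1 0 -0.2 4.5 0;1 0 -0.2 5 0", "force": 30}}

```text
t: 4.45
position: [569.6, 216.9, 32.0]
tool_rot: [3.139, 0.004, -0.09]
ft_force: [-0.1, -0.3, -0.2]
width: 1.0
grip_force: 0.0
```

{"fn": "servo_tool", "kwargs": {"plan": "1 0 0 0 0;0.7 0 0 0 0;0.5 0 0 0 0;0.5 0 0 0 0;0.5 0 0 0 0", "force": 30}}

```text
t: 4.95
position: [571.2, 217.5, 34.8]
tool_rot: [3.141, 0.0, -0.09]
ft_force: [0.1, -0.2, -3.1]
width: 0.858
grip_force: 37.4
```

{"fn": "servo_tool", "kwargs": {"plan": "0.5 0 0 -2 0;0.5 0 0 -6 0;0.5 0 0 -10 0;0.5 0 0 -15 0;0.5 0 0 -20 0"}}

```text
t: 5.45
position: [570.3, 217.2, 236.1]
tool_rot: [3.141, 0.001, -0.09]
ft_force: [2.0, 0.8, -4.4]
width: 0.856
grip_force: 38.2
```

```bash
python3 - <<'E'
import pickle
from h import *
from rig import env
for nm in ['scene','top']:
    c=env.camera(nm);W=pts(c);np.save(nm+'W.npy',W)
    k=(np.abs(W[...,0]-557)<170)&(np.abs(W[...,1]+155)<140)&(np.abs(W[...,2]-140)<9)
    n,l=cv2.connectedComponents(k.astype(np.uint8));i=1+np.argmax([(l==j).sum() for j in range(1,n)]);k=l==i
    X=W[k];print(nm,k.sum(),rect(X[:,:2]),np.median(X[:,2]))
    # opening: fit frame by scoring
    from scipy.optimize import minimize
    def cost(p):
        q=X[:,:2]-p[:2];co,si=np.cos(p[2]),np.sin(p[2]);a=np.abs(q@[co,si]);b=np.abs(q@[-si,co])
        out=np.maximum(a-134,0)**2+np.maximum(b-70,0)**2
        inn=np.where((a<86)&(b<66),np.minimum(86-a,66-b),0)**2
        return np.minimum(out+inn,100).mean()
    r=minimize(cost,[557,-155,.28],method='Nelder-Mead',options=dict(initial_simplex=[[557,-155,.28],[563,-155,.28],[557,-149,.28],[557,-155,.33]]));print(r.x,r.fun)
s=env.sense();print(s['position'],s['ft_force'],s['width'])
E
python3 go.py 520 20 232 0.28
```

```text
scene 716 (array([ 555.2, -152.6,  276.7,  157.6]), np.float64(0.265)) 141.2828987812051
[ 5.54158292e+02 -1.50552765e+02  2.83836044e-01] 2.3345121838577865
top 1437 (array([ 559.7, -153.4,  271.7,  145.9]), np.float64(0.28)) 140.29147553588868
[ 5.59049613e+02 -1.52940789e+02  2.80390500e-01] 0.18551057131564763
[575.84704287 219.25796346 242.31132527] [ 1.62761424  0.6748764  -3.4685078 ] 0.8609643250235349
[575.8 219.3 242.3] [-3.134 -0.014 -0.091] 5.55 [ 1.6  0.7 -3.5]
[520.0, 20.0, 232.0, 0.28] (array([-3.77, 20.36,  0.83]), np.float64(-0.371), 207)
```

Held (0.86 opening, ~4 N). Tank fit is (558,-151), yaw 0.28; moving over it with the far (+x) end of the grate to go under the far rail.

```bash
python3 go.py 541 -156 220 0.28
```

```text
[575.8 219.3 242.3] [-3.134 -0.014 -0.091] 5.55 [ 1.6  0.7 -3.5]
[541.0, -156.0, 220.0, 0.28] (array([-0.1 , 37.7 ,  1.96]), np.float64(-0.371), 378)
```

{"fn": "servo_tool", "kwargs": {"plan": "0.5 0 3 0 0;0.5 0 7 0 -0.1;0.5 0 11.5 0 -0.2;0.5 0 16 0 -0.3;0.5 0 20 0 -0.37"}}

```text
t: 6.05
position: [551.7, 15.6, 233.6]
tool_rot: [3.141, 0.003, 0.282]
ft_force: [1.1, -0.7, -4.0]
width: 0.862
grip_force: 38.3
```

```bash
python3 go.py 541 -156 215 0.28
```

```text
[551.7  15.6 233.6] [3.141e+00 3.000e-03 2.820e-01] 6.05 [ 1.1 -0.7 -4. ]
[541.0, -156.0, 215.0, 0.28] (array([-5.8 , 16.18,  1.88]), np.float64(0.002), 173)
```

{"fn": "servo_tool", "kwargs": {"plan": "0.5 -2 4 0 0;0.5 -4 8 0.5 0;0.5 -5 12 1 0;0.5 -5.8 15 1.5 0;0.5 -5.8 16.2 1.9 0"}}

```text
t: 6.55
position: [540.0, -158.6, 214.3]
tool_rot: [3.14, 0.004, 0.273]
ft_force: [-0.3, 0.1, -3.6]
width: 0.858
grip_force: 38.3
```

{"fn": "servo_tool", "kwargs": {"plan": "0.5 0 0 0 0;0.5 0 0 0 0;0.5 0 0 0 0"}}

```text
t: 6.85
position: [542.5, -150.5, 215.7]
tool_rot: [-3.14, -0.0, 0.283]
ft_force: [-0.6, 0.5, -3.9]
width: 0.858
grip_force: 38.3
```

```bash
cat > look.py <<'E'
from rig import env
from h import *
import sys
s=env.sense();p=s['position'];print(np.round(p,1),np.round(s['tool_rot'],3),s['t'])
T=np.array([558,-151]);e=np.array([[np.cos(.28),np.sin(.28)],[-np.sin(.28),np.cos(.28)]])
print('TCP in tank',np.round(e@(p[:2]-T),1),'Z',round(p[2]-40,1))
a=[]
for n in sys.argv[2:]:
    c=env.camera(n);W=pts(c);np.save(n+'W.npy',W);a.append(c['color'][...,::-1])
    X=W.reshape(-1,3);X=X[~np.isnan(X[:,0])];q=(X[:,:2]-T)@e.T
    k=(np.abs(q[:,0])<150)&(np.abs(q[:,1])<85)
    np.save(n+'q.npy',np.c_[q[k],X[k,2]-40])
if a:
    v=np.hstack(a) if len(a)>1 else a[0]
    if v.shape[1]>800:v=cv2.resize(v,(800,300))
    cv2.imwrite('pics/'+sys.argv[1],v)
E
python3 look.py w3.png wrist top
python3 - <<'E'
import numpy as np
for n in('wrist','top'):
    q=np.load(n+'q.npy');k=(q[:,2]>90)&(q[:,2]<108);r=q[k]
    print(n,k.sum(),'x pct',np.percentile(r[:,0],[.5,99.5]),'y',np.percentile(r[:,1],[.5,99.5]))
    g=q[(q[:,2]>125)&(q[:,2]<160)]; print('grate',len(g),np.percentile(g[:,0],[1,99]),np.percentile(g[:,1],[1,99]),np.median(g[:,2]))
E
```

```text
[ 542.5 -150.5  215.7] [-3.14  -0.     0.283] 6.85
TCP in tank [-14.8   4.8] Z 175.7
wrist 16263 x pct [-132.24989761  130.36839466] y [-71.53527432  71.05318069]
grate 27122 [-105.95709857   82.84254007] [-53.42361457  63.7973173 ] 146.29101321063115
top 727 x pct [-133.7776226   135.11485111] y [-72.29672371  70.13139787]
grate 569 [-110.06469534   83.73577056] [-14.36623798  62.30431001] 146.89726856679425
```

View pics/w3.png

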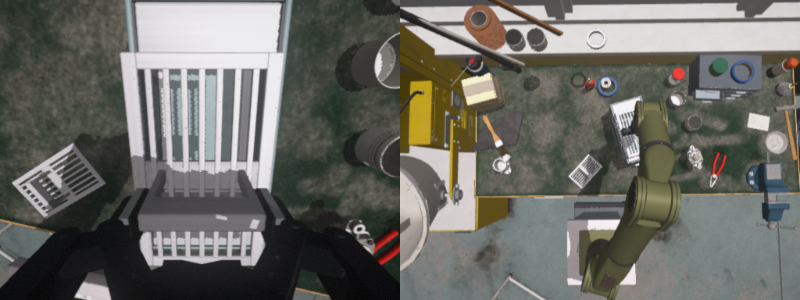

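The picture shows the grate over the opening, level, far end just short of the far rail (white strip at (195,25)). The tank fit agrees; the grate is 5 mm off to +Y, so I correct that and lower it to just above the near rail.

{"fn": "servo_tool", "kwargs": {"plan": "0.5 -0.3 0.5 0.5 0;0.5 -0.3 0.5 1.5 0;0.5 -0.3 0.5 2.7 0;0.5 -0.3 0.5 2.7 0;0.5 -0.3 0.5 2.7 0"}}

```text
t: 7.45
position: [540.4, -158.7, 188.0]
tool_rot: [-3.141, 0.001, 0.28]
ft_force: [0.2, -0.2, -3.5]
width: 0.855
grip_force: 38.2
```

```bash
python3 look.py x.png
```

```text
[ 540.4 -158.7  188. ] [-3.141e+00  1.000e-03  2.800e-01] 7.45
TCP in tank [-19.   -2.5] Z 148.0
```

{"fn": "servo_tool", "kwargs": {"plan": "0.5 0 -0.2 0.4 0;0.5 0.3 -0.2 1.0 0;0.5 0.7 -0.2 1.7 0;0.5 1.2 -0.2 2.4 0;0.5 1.6 -0.2 2.9 0"}}

```text
t: 7.95
position: [556.1, -152.4, 159.3]
tool_rot: [3.141, 0.0, 0.28]
ft_force: [-0.5, -0.7, 0.2]
width: 0.86
grip_force: 38.9
```

```bash
cat > fit.py <<'E'
import numpy as np,sys
q=np.load('wristq.npy');tx=float(sys.argv[1]);tz=float(sys.argv[2])
# far part of panel: top surface profile along X, central in Y (bars only: take upper envelope)
for x in range(-100,130,10):
    k=(abs(q[:,0]-x)<3)&(abs(q[:,1])<58)&(q[:,2]<tz+15)
    if k.sum()>20:print(x,np.round(np.percentile(q[k,2],[50,90,97]),1),k.sum())
E
python3 look.py w4.png wrist; python3 fit.py 0 119
```

```text
[ 556.1 -152.4  159.3] [3.141 0.    0.28 ] 7.95
TCP in tank [-2.2 -0.8] Z 119.3
-90 [ 98.2  99.8 100.5] 196
-80 [103.9 104.9 105.4] 347
-70 [102.2 103.1 103.5] 608
-60 [100.3 101.3 101.7] 666
-50 [98.6 99.5 99.8] 267
-40 [-24.4 -23.5 -22.9] 305
-30 [-24.3  -1.6  -0.4] 381
-20 [91.4 92.8 93.4] 1199
-10 [ 89.8  91.4 106. ] 1789
0 [ 88.2 123.1 130.8] 1929
10 [ 86.1  87.6 132.5] 1286
20 [84.  85.3 85.9] 1240
30 [82.  83.4 83.8] 1256
40 [80.  81.5 81.8] 1301
50 [78.1 79.4 79.9] 1365
60 [76.1 77.5 78. ] 1338
70 [74.4 75.6 76. ] 1356
80 [72.8 73.9 74.3] 1796
90 [ 99.2 100.2 100.6] 2829
100 [ 99.6 100.5 100.8] 2808
110 [ 99.5 100.5 100.9] 2932
120 [ 99.6 100.5 101. ] 3124
```

View pics/w4.png

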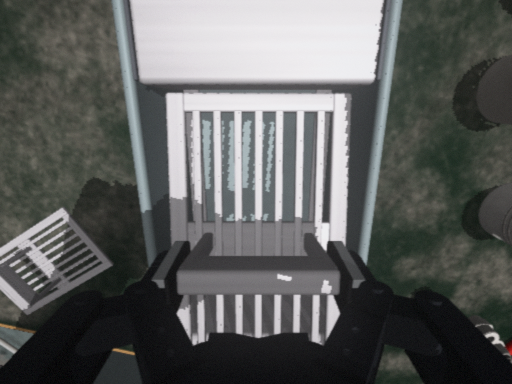

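The far end is tilted down into the opening (edge at row ≈95, just clear of the rail edge at row 82), with a slope of 11°. The in-grip pivoting works, so I continue.

{"fn": "servo_tool", "kwargs": {"plan": "0.5 0.3 0 0.5 0;0.5 0.6 0 1.0 0;0.5 0.95 0 1.5 0;0.5 1.3 0 2.0 0;0.5 1.5 0 2.3 0"}}

```text
t: 8.5
position: [570.3, -148.3, 136.2]
tool_rot: [-3.142, 0.0, 0.28]
ft_force: [-0.8, -0.9, 0.6]
width: 0.862
grip_force: 38.9
```

```bash
python3 look.py w5.png wrist; python3 fit.py 0 97
```

```text
[ 570.3 -148.3  136.2] [-3.142  0.     0.28 ] 8.5
TCP in tank [12.6 -0.8] Z 96.2
-100 [1.2 5.  5.6] 444
-90 [48.1 55.4 61.2] 59
-60 [93.  94.2 94.4] 92
-50 [89.3 90.8 91.5] 680
-40 [84.1 86.2 86.9] 1173
-30 [-23.4  81.7  82.5] 680
-20 [-24.5 -23.7 -23.2] 353
-10 [69.5 71.4 71.9] 1067
0 [66.1 68.  82.9] 1539
10 [ 61.5  64.  105.4] 1374
20 [ 56.9  59.5 110.3] 1368
30 [52.  54.2 55. ] 1268
40 [47.3 49.8 50.4] 1292
50 [42.8 45.1 46. ] 1279
60 [39.2 40.9 41.4] 863
70 [35.  36.3 36.8] 1417
80 [-24.1  31.6  32.4] 822
90 [ 99.3 100.3 100.6] 3190
100 [ 99.6 100.4 100.8] 3450
110 [ 99.6 100.4 100.8] 3640
120 [ 99.6 100.5 100.9] 3966
```

{"fn": "servo_tool", "kwargs": {"plan": "0.5 0.6 0 0.2 0;0.5 1.2 0 0.45 0;0.5 1.8 0 0.7 0;0.5 2.5 0 1.2 0;0.5 3.2 0 1.7 0"}}

```text
t: 9.05
position: [601.5, -139.2, 119.2]
tool_rot: [-3.142, -0.0, 0.28]
ft_force: [0.2, 0.5, -4.2]
width: 0.856
grip_force: 38.5
```

```bash
python3 look.py w6.png wrist scene; python3 fit.py 0 80
```

```text
[ 601.5 -139.2  119.2] [-3.142 -0.     0.28 ] 9.05
TCP in tank [45.  -0.7] Z 79.2
-100 [-24.2  -0.4   1.1] 351
-90 [-24.2  -1.3  -0.1] 338
-80 [-24.4 -23.2  -0.2] 349
-70 [-24.3 -23.1  -0.6] 344
-30 [75.9 76.8 77.3] 30
-20 [72.7 74.1 74.7] 568
-10 [68.6 70.  70.7] 793
0 [63.4 65.5 66. ] 977
10 [-24.3 -23.2  -0.3] 418
20 [-23.4  54.2  54.9] 724
30 [49.8 51.9 58.7] 1918
40 [45.6 48.1 81.9] 1392
50 [41.4 43.9 92.9] 1292
60 [37.5 38.8 39.6] 818
70 [34.5 35.2 35.6] 129
```

View pics/w6.png

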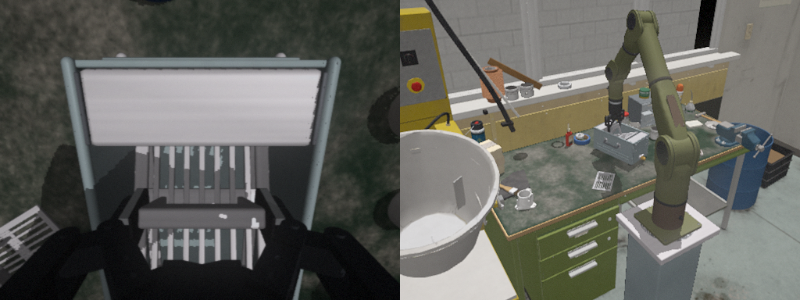

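Far end is under the far rail, slope 22°, near end about 17 mm clear of the near rail. Now I lower it so the far end bears on its shelf and the grate swings flat.

{"fn": "servo_tool", "kwargs": {"plan": "0.5 0.3 0 0.6 0;0.5 0 0 1.0 0;0.5 -0.4 0 1.4 0;0.5 -0.8 0 1.8 0;0.5 -1.1 0 2.1 0"}}

```text
t: 9.65
position: [588.2, -143.6, 99.4]
tool_rot: [3.141, 0.003, 0.279]
ft_force: [-5.7, -0.5, 6.5]
width: 0.86
grip_force: 40.9
```

```bash
python3 look.py w7.png wrist; python3 fit.py 0 59
```

```text
[ 588.2 -143.6   99.4] [3.141e+00 3.000e-03 2.790e-01] 9.65
TCP in tank [31.  -1.3] Z 59.4
-100 [-24.4 -23.5  -0.8] 344
-90 [-24.4 -23.4  -0.2] 355
-80 [-24.4 -14.4  -0.2] 377
-70 [-23.2   0.    0.4] 89
-60 [-0.6  0.2  0.5] 46
-50 [46.9 47.8 48.1] 103
-40 [45.  46.1 46.5] 591
-30 [42.8 43.9 44.5] 700
-20 [41.1 41.9 42.3] 320
10 [32.7 34.3 34.8] 1193
20 [30.8 32.6 44.7] 1795
30 [29.1 60.8 70. ] 2100
40 [26.6 28.5 72.5] 1508
50 [24.1 25.9 26.4] 1412
60 [22.6 23.8 24.4] 1030
70 [21.1 22.  22.3] 273
```

{"fn": "servo_tool", "kwargs": {"plan": "0.5 -0.3 0 0.4 0;0.5 -0.6 0 0.8 0;0.5 -0.9 0 1.2 0;0.5 -1.2 0 1.5 0;0.5 -1.3 0 1.7 0"}}

```text
t: 10.2
position: [581.4, -145.3, 86.6]
tool_rot: [3.139, -0.009, 0.281]
ft_force: [-7.6, 8.5, 38.6]
width: 0.86
grip_force: 46.5
```

```bash
python3 look.py w8.png wrist; python3 fit.py 0 42
```

```text
[ 581.4 -145.3   86.6] [ 3.139 -0.009  0.281] 10.2
TCP in tank [24. -1.] Z 46.6
-100 [-24.4 -23.8 -23.4] 338
-90 [-24.4 -23.6  -1.4] 384
-80 [-24.4 -23.3  -0.7] 409
-70 [-23.9  22.8  24.3] 269
-60 [24.2 25.1 25.3] 349
-50 [23.7 24.6 25. ] 562
-40 [23.  23.7 24. ] 606
-30 [22.8 23.6 24.1] 43
-20 [-24.4 -23.6 -23.2] 249
0 [19.8 20.5 20.8] 100
10 [18.7 19.7 20.2] 852
20 [17.8 20.1 43.4] 2032
30 [16.7 18.3 18.9] 1948
40 [15.8 17.6 18.1] 1443
50 [15.2 16.9 17.4] 1474
60 [14.5 16.2 16.7] 1579
70 [14.8 15.7 16.2] 873
```

{"fn": "servo_tool", "kwargs": {"plan": "0.5 0 0 -0.5 0;0.5 0 0 -0.5 0;0.5 0 0 -0.5 0"}}

```text
t: 10.55
position: [578.2, -146.5, 87.5]
tool_rot: [3.141, -0.001, 0.28]
ft_force: [-2.0, 1.3, 8.3]
width: 0.857
grip_force: 42.7
```

```bash
python3 look.py w9.png wrist; python3 - <<'E'
import numpy as np
q=np.load('wristq.npy')
for x in (-60,-40,10,30,50,60,70):
  r=[]
  for y in range(-66,68,6):
    k=(abs(q[:,0]-x)<4)&(abs(q[:,1]-y)<3)&(q[:,2]<42)
    r.append(round(float(np.percentile(q[k,2],90)),0) if k.sum()>4 else None)
  print(x,r)
E
```

```text
[ 578.2 -146.5   87.5] [ 3.141e+00 -1.000e-03  2.800e-01] 10.55
TCP in tank [20.7 -1.3] Z 47.5
-60 [None, None, 26.0, 26.0, 26.0, 25.0, 27.0, 26.0, 26.0, 26.0, 26.0, 27.0, None, 26.0, None, 26.0, 27.0, 27.0, 27.0, 27.0, 26.0, None, None]
-40 [None, 25.0, 25.0, 25.0, 25.0, 24.0, 25.0, 25.0, 25.0, 25.0, 24.0, 25.0, None, 25.0, None, 25.0, 25.0, 25.0, 25.0, 25.0, 25.0, None, None]
10 [39.0, 21.0, 20.0, 19.0, 20.0, -24.0, 32.0, 20.0, 20.0, 21.0, 20.0, 21.0, 20.0, 21.0, 20.0, 21.0, 37.0, -23.0, 20.0, 20.0, 20.0, 20.0, 40.0]
30 [39.0, 19.0, 19.0, 19.0, 19.0, 18.0, 19.0, 19.0, 19.0, 19.0, 18.0, 19.0, 17.0, 19.0, 17.0, 19.0, 19.0, 19.0, 19.0, 19.0, 19.0, 19.0, 39.0]
50 [39.0, 17.0, 17.0, 17.0, 17.0, 16.0, 17.0, 17.0, 18.0, 17.0, 16.0, 17.0, -24.0, 17.0, -24.0, 17.0, 17.0, 17.0, 17.0, 17.0, 17.0, 17.0, 39.0]
60 [39.0, 17.0, 16.0, 16.0, 16.0, 14.0, 17.0, 16.0, 16.0, 16.0, 15.0, 17.0, -24.0, 17.0, -24.0, 16.0, 16.0, 16.0, 16.0, 17.0, 16.0, 16.0, 39.0]
70 [39.0, 16.0, 16.0, 15.0, 16.0, 15.0, 16.0, 15.0, 16.0, 16.0, 15.0, 16.0, -24.0, 16.0, 14.0, 16.0, 15.0, 15.0, 15.0, 16.0, 16.0, 16.0, 38.0]
```

View pics/w9.png

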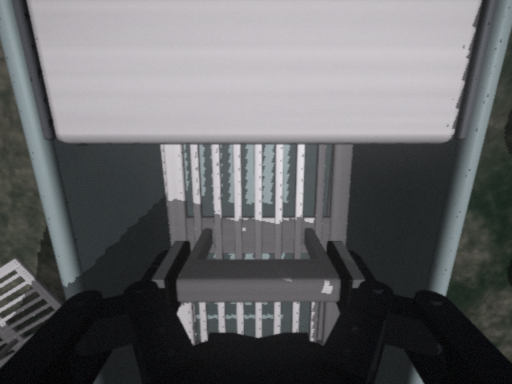

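The panel shows level across Y, slope 5°, far end on its shelf. The pads simply grip too hard to let it turn, so I ease the grip to 20 N.

{"fn": "servo_tool", "kwargs": {"plan": "0.8 0 0 0 0;0.8 0 0 0 0;0.8 -0.1 0 0.2 0;0.8 -0.1 0 0.2 0", "force": 20}}

```text
t: 11.0
position: [578.4, -146.5, 87.2]
tool_rot: [3.14, -0.004, 0.28]
ft_force: [-4.4, 3.9, 20.1]
width: 0.862
grip_force: 43.5
```

```bash
python3 look.py w10.png wrist; python3 fit.py 0 45
```

```text
[ 578.4 -146.5   87.2] [ 3.14  -0.004  0.28 ] 11.0
TCP in tank [20.8 -1.4] Z 47.2
-100 [-24.3 -23.7 -23.4] 348
-90 [-24.4 -23.2  -0.5] 408
-80 [-24.4 -13.2  -0.3] 436
-70 [24.  26.2 26.4] 163
-60 [25.3 26.1 26.4] 481
-50 [24.6 25.4 25.8] 572
-40 [23.8 24.6 25. ] 596
-30 [-24.6 -23.9 -23.6] 148
0 [20.2 21.1 21.5] 383
10 [19.  20.4 27.9] 1202
20 [18.5 45.7 54.5] 2586
30 [17.2 18.8 19.7] 1440
40 [16.3 17.9 18.3] 1418
50 [15.4 17.1 17.6] 1488
60 [14.7 16.3 16.7] 1545
70 [14.4 15.5 15.9] 1286
```

```bash
python3 - <<'E'
from rig import env
import numpy as np
s=env.sense();a=.28;M=np.array([[np.cos(a),np.sin(a),0],[-np.sin(a),np.cos(a),0],[0,0,1]])
print(M@s['ft_force'],M@s['ft_torque'],s['grip_force'],s['width'])
q=np.load('wristq.npy')
# things above rim & low near finger region
for x in (-40,-20,0,20,40,60,80):
  r=[]
  for y in range(-84,85,8):
    k=(abs(q[:,0]-x)<5)&(abs(q[:,1]-y)<4)
    r.append(int(np.percentile(q[k,2],95)) if k.sum()>3 else None)
  print(x,r)
E
```

```text
[-3.54791767  4.440752   20.10319733] [-0.44811981  0.33112372 -0.06874657] 43.497260212898254 0.8586290054285782
-40 [None, None, 83, 24, 24, 25, 24, 24, 24, 25, 24, 25, 24, 24, 24, 24, 24, 24, 25, 82, None, None]
-20 [None, None, 98, None, None, -24, -23, -23, -22, -23, -23, -23, -24, -23, -23, None, None, None, None, 96, None, None]
0 [None, None, 99, None, None, 20, 19, 21, 20, 21, 21, 20, 21, 20, 21, 20, 19, None, None, 50, None, None]
20 [None, None, 90, 129, 110, 107, 124, 85, 85, 85, 85, 85, 85, 85, 85, 124, 108, 128, 125, 86, None, None]
40 [None, None, 102, 18, 18, 18, 129, 139, 143, 143, 18, 17, 143, 142, 137, 127, 17, 18, 18, 102, None, None]
60 [None, None, 102, 16, 16, 16, 16, 16, 16, 16, 16, 16, 16, 15, 16, 16, 16, 16, 16, 103, None, None]
80 [None, None, 103, None, None, None, None, None, None, None, None, None, None, None, None, None, None, None, None, 103, None, None]
```

The moments point to a contact on the −Y side well away from the tool axis, so it is the gripper's knuckle on the long wall's rim, not the grate. I back up, shift to +Y and lower gently.

{"fn": "servo_tool", "kwargs": {"plan": "0.8 0 -0.1 -0.3 0;0.8 0 -0.3 -0.3 0;0.8 0 -0.3 -0.3 0;0.8 -0.1 -0.3 -0.1 0;0.8 -0.1 -0.3 -0.1 0"}}

```text
t: 11.55
position: [576.3, -145.0, 87.5]
tool_rot: [3.139, -0.003, 0.279]
ft_force: [-1.4, -2.9, 15.4]
width: 0.861
grip_force: 43.3
```

```bash
cat > ft.py <<'E'
from rig import env
import numpy as np
s=env.sense();a=.28;M=np.array([[np.cos(a),np.sin(a),0],[-np.sin(a),np.cos(a),0],[0,0,1]])
print(np.round(M@s['ft_force'],1),np.round(M@s['ft_torque'],2),s['grip_force'],s['width'],np.round(M@(s['position']-[558,-151,40]),1))
E
python3 ft.py
```

```text
[-2.2 -2.4 15.4] [0.73 0.23 0.12] 43.25110048055649 0.8612944692167623 [19.2  0.7 47.5]
```

Now the contact is on the +Y side, so the knuckles rest on both rims at TCP ≈47 mm above the ledges. This grip is about 14 mm too deep on the bow to seat the grate. The rails can fix that: I'll slide the grate central under both rails, raise it against their undersides, and let the pads slip up the bow about 16 mm.

{"fn": "servo_tool", "kwargs": {"plan": "0.8 0 0 -0.4 0;0.8 -0.4 0 -0.4 0;0.8 -0.9 0 -0.4 0;0.8 -1.4 0 -0.4 0;0.8 -1.6 0 -0.4 0"}}

```text
t: 12.05
position: [557.7, -148.5, 89.0]
tool_rot: [-3.141, 0.003, 0.28]
ft_force: [0.3, 0.3, -4.9]
width: 0.862
grip_force: 39.9
```

```bash
python3 ft.py; python3 look.py w11.png wrist; python3 fit.py 0 45
```

```text
[ 0.4  0.2 -4.9] [0.02 0.07 0.02] 39.90416094660759 0.8615076764577924 [ 0.4  2.5 49. ]
[ 557.7 -148.5   89. ] [-3.141e+00  3.000e-03  2.800e-01] 12.05
TCP in tank [0.4 2.5] Z 49.0
-100 [-1.2  4.3  5.4] 1003
-90 [26.9 28.9 29.4] 149
-80 [27.9 28.6 29. ] 483
-70 [27.  27.8 28.2] 565
-60 [26.1 27.  27.4] 575
-50 [-24.5 -23.7 -23.3] 299
-20 [21.9 22.9 23.4] 528
-10 [20.7 22.1 32.1] 1462
0 [20.1 47.2 56.2] 2573
10 [18.3 20.2 20.7] 1388
20 [17.5 19.2 19.6] 1424
30 [16.6 18.3 18.8] 1458
40 [15.3 17.4 17.8] 1552
50 [14.5 16.5 17. ] 1608
60 [13.7 15.6 16.1] 1628
70 [12.9 14.7 15.1] 1675
80 [12.9 13.8 14.2] 1888
90 [12.4 12.9 13.3] 64
```

{"fn": "servo_tool", "kwargs": {"plan": "0.8 0.4 0.2 -0.4 0;0.8 0.4 0.2 -0.9 0;0.8 0.3 0.2 -1.4 0;0.8 0.2 0.2 -1.9 0;0.8 0.2 0.2 -2.1 0"}}

```text
t: 12.6
position: [560.6, -150.1, 108.5]
tool_rot: [-3.141, 0.003, 0.28]
ft_force: [6.4, -3.4, -42.1]
width: 0.863
grip_force: 48.2
```

```bash
python3 ft.py; python3 look.py w12.png wrist; python3 fit.py 0 60 | awk 'NR%2'
```

```text
[  5.2  -5.1 -42.1] [-1.23 -1.19  0.04] 48.19579169154167 0.8630861097483506 [ 2.8  0.2 68.5]
[ 560.6 -150.1  108.5] [-3.141e+00  3.000e-03  2.800e-01] 12.6
TCP in tank [2.8 0.2] Z 68.5
-100 [1.5 4.9 5.6] 521
-80 [39.5 40.3 40.5] 494
-60 [39.4 40.3 40.6] 509
-20 [39.3 40.1 40.4] 179
0 [38.9 41.4 65.2] 1885
20 [38.5 40.1 40.4] 1407
40 [38.6 40.  40.5] 1510
60 [38.6 40.1 40.6] 1668
80 [38.6 40.2 40.6] 1807
```

Flat against both rails. Now I slip the pads up in small steps, watching the force.

{"fn": "servo_tool", "kwargs": {"plan": "0.8 0 0 -0.15 0;0.8 0 0 -0.3 0;0.8 0 0 -0.45 0;0.8 0 0 -0.6 0"}}

```text
t: 13.05
position: [560.2, -150.1, 109.7]
tool_rot: [-3.139, 0.005, 0.28]
ft_force: [15.0, -5.1, -73.8]
width: 0.854
grip_force: 47.4
```

{"fn": "servo_tool", "kwargs": {"plan": "0.84 0 0 0 0;0.85 0 0 0 0", "force": 20}}

```text
t: 13.25
position: [560.2, -150.1, 109.6]
tool_rot: [-3.139, 0.006, 0.28]
ft_force: [12.1, -4.8, -63.2]
width: 0.856
grip_force: 48.7
```

{"fn": "servo_tool", "kwargs": {"plan": "0.8 0 0 -0.1 0;0.8 0 0 -0.15 0"}}

```text
t: 13.45
position: [559.8, -150.2, 110.7]
tool_rot: [-3.139, 0.006, 0.28]
ft_force: [12.8, -5.3, -68.9]
width: 0.852
grip_force: 46.7
```

{"fn": "servo_tool", "kwargs": {"plan": "0.8 0 0 -0.06 0;0.8 0 0 -0.12 0;0.8 0 0 -0.18 0;0.8 0 0 -0.24 0;0.8 0 0 -0.3 0"}}

```text
t: 13.95
position: [558.8, -150.5, 113.7]
tool_rot: [-3.138, 0.009, 0.279]
ft_force: [11.5, -6.6, -71.1]
width: 0.853
grip_force: 46.2
```

{"fn": "servo_tool", "kwargs": {"plan": "0.8 0 0 -0.1 0;0.8 0 0 -0.2 0;0.8 0 0 -0.3 0;0.8 0 0 -0.4 0;0.8 0 0 -0.5 0"}}

```text
t: 14.45
position: [557.7, -150.8, 117.8]
tool_rot: [-3.138, 0.011, 0.279]
ft_force: [7.4, -6.9, -53.2]
width: 0.853
grip_force: 49.5
```

{"fn": "servo_tool", "kwargs": {"plan": "0.8 0 0 -0.1 0;0.8 0 0 -0.2 0;0.8 0 0 -0.3 0;0.8 0 0 -0.4 0;0.8 0 0 -0.5 0"}}

```text
t: 14.95
position: [556.7, -151.1, 122.5]
tool_rot: [-3.137, 0.013, 0.279]
ft_force: [9.0, -8.5, -52.7]
width: 0.849
grip_force: 49.4
```

```bash
python3 ft.py; python3 look.py w13.png wrist; python3 fit.py 0 60 | awk 'NR%2'
```

```text
[  6.3 -10.7 -52.7] [-2.6  -1.4   0.01] 49.38001334667206 0.8493396637061387 [-1.3  0.2 82.5]
[ 556.7 -151.1  122.5] [-3.137  0.013  0.279] 14.95
TCP in tank [-1.3  0.2] Z 82.5
-100 [-0.9  4.5  5.5] 757
-80 [39.4 40.2 40.6] 481
-60 [39.5 40.2 40.6] 458
-20 [39.5 40.2 40.5] 100
0 [38.8 40.7 63. ] 1630
20 [38.5 40.1 40.5] 1245
40 [38.5 40.1 40.5] 1371
60 [38.6 40.2 40.6] 1519
80 [38.5 40.2 40.7] 1692
```

View pics/w13.png

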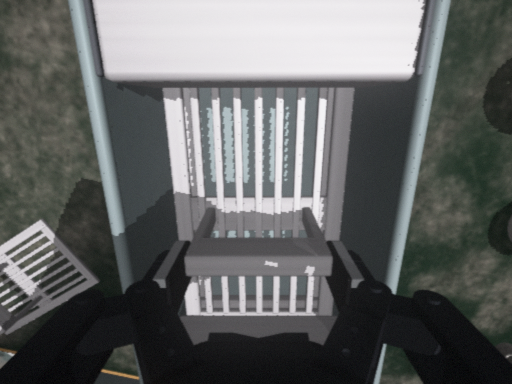

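{"fn": "servo_tool", "kwargs": {"plan": "0.8 0 0 -0.1 0;0.8 0 0 -0.15 0;0.8 0 0 0.4 0;0.8 0 0 0.9 0;0.8 0 0 1.2 0"}}

```text
t: 15.5
position: [563.3, -149.2, 120.2]
tool_rot: [3.141, -0.003, 0.28]
ft_force: [0.5, 0.5, -3.8]
width: 0.847
grip_force: 54.7
```

```bash
python3 ft.py; python3 look.py w14.png wrist; python3 fit.py 0 70 | awk 'NR%2'; python3 - <<'E'
import numpy as np
q=np.load('wristq.npy');k=(abs(q[:,1])<45)&(q[:,2]>75)&(q[:,2]<110)&(abs(q[:,0])<20);print(np.percentile(q[k],[2,50,98],axis=0).round(1))
E
```

```text
[ 0.6  0.3 -3.8] [-0.03  0.03  0.01] 54.73732799291611 0.8468927279724673 [ 5.6  0.2 80.2]
[ 563.3 -149.2  120.2] [ 3.141e+00 -3.000e-03  2.800e-01] 15.5
TCP in tank [5.6 0.2] Z 80.2
-100 [-23.6   0.4   1. ] 523
-80 [35.1 36.  36.4] 1120
-60 [35.7 36.5 36.9] 465
-40 [-24.4  36.2  36.8] 183
-10 [36.4 37.2 37.5] 283
10 [35.9 45.6 69.1] 1751
30 [35.8 37.6 38. ] 1238
50 [36.3 37.8 38.3] 1346
70 [36.5 38.2 38.6] 1532
[[ -1.7 -38.8  82.3]
 [ 12.9   0.3 101.7]
 [ 16.4  39.9 108.4]]
```

```bash
python3 - <<'E'
import numpy as np
q=np.load('wristq.npy');k=(abs(q[:,1])<25)&(q[:,2]>99)&(q[:,2]<106)&(abs(q[:,0])<25);print(k.sum(),np.percentile(q[k],[1,50,99],axis=0).round(1))
k=(q[:,2]>34)&(q[:,2]<40)&(q[:,0]>20)&(q[:,0]<80);print(np.percentile(q[k],[.5,99.5],axis=0).round(1))
E
```

```text
2313 [[ 2.300e+00 -2.450e+01  9.930e+01]
 [ 9.300e+00 -1.000e-01  1.025e+02]
 [ 1.390e+01  2.460e+01  1.039e+02]]
[[ 20.2 -66.1  34.1]
 [ 79.7  66.4  39.6]]
```

The bow centre reads X≈+8 mm, so I shift −8 mm and lower toward the seat.

{"fn": "servo_tool", "kwargs": {"plan": "0.8 -0.5 0 0.3 0;0.8 -0.8 0 0.9 0;0.8 -0.8 0 1.5 0;0.8 -0.8 0 2 0;0.8 -0.8 0 2.3 0"}}

```text
t: 16.05
position: [554.3, -151.8, 95.7]
tool_rot: [-3.141, 0.0, 0.28]
ft_force: [-0.2, -0.1, -3.9]
width: 0.851
grip_force: 54.7
```

```bash
python3 ft.py; python3 look.py w15.png wrist; python3 fit.py 0 42 | awk 'NR%2'; python3 - <<'E'
import numpy as np
q=np.load('wristq.npy');k=(abs(q[:,1])<25)&(q[:,2]>72)&(q[:,2]<85)&(abs(q[:,0])<25);print(k.sum(),np.percentile(q[k],[1,50,99],axis=0).round(1))
E
```

```text
[-0.2 -0.  -3.9] [ 0.01 -0.01  0.03] 54.72465991973877 0.8509582420378778 [-3.8  0.3 55.7]
[ 554.3 -151.8   95.7] [-3.141  0.     0.28 ] 16.05
TCP in tank [-3.8  0.3] Z 55.7
-100 [-24.1  11.2  11.6] 537
-80 [ 9.8 11.9 12.2] 818
-60 [11.4 12.3 12.5] 447
-30 [-24.3 -23.7 -23.4] 162
-10 [11.6 12.6 13.1] 949
10 [11.1 12.6 13.2] 1873
30 [11.1 13.  13.5] 1398
50 [11.3 13.3 13.7] 1508
70 [11.6 13.4 13.9] 1654
90 [13.1 14.  14.2] 374
2589 [[ -7.2 -24.5  72.2]
 [  0.6  -0.6  77.9]
 [  4.6  24.5  79.4]]
```

{"fn": "servo_tool", "kwargs": {"plan": "0.8 0.05 0 0.2 0;0.8 0.05 0 0.4 0;0.8 0.05 0 0.55 0;0.8 0.05 0 0.65 0;0.8 0.05 0 0.7 0"}}

```text
t: 16.6
position: [555.3, -151.7, 89.4]
tool_rot: [3.141, -0.001, 0.28]
ft_force: [0.1, 1.0, -1.1]
width: 0.853
grip_force: 54.9
```

```bash
python3 ft.py; python3 look.py w16.png wrist; python3 fit.py 0 42 | awk 'NR%2'
```

```text
[ 0.4  1.  -1.1] [ 0.17 -0.03 -0.04] 54.93183106184006 0.8529577941308876 [-2.8  0.1 49.4]
[ 555.3 -151.7   89.4] [ 3.141e+00 -1.000e-03  2.800e-01] 16.6
TCP in tank [-2.8  0.1] Z 49.4
-100 [3.1 5.7 6.2] 1078
-80 [4.2 6.4 6.8] 834
-60 [5.8 6.6 6.9] 440
-30 [-24.4 -23.6 -23.2] 354
-10 [5.3 6.4 6.9] 945
10 [4.7 6.3 6.8] 1934
30 [3.8 6.4 7. ] 1359
50 [4.4 6.5 7. ] 1488
70 [4.8 6.5 7. ] 1606
90 [5.9 6.9 7.3] 554
```

The panel is flat at ledge height (top at 6.5 mm all along). I open just a little, because the knuckles are close to the rims, then rise.

{"fn": "servo_tool", "kwargs": {"plan": "0.9 0 0 0.05 0;0.92 0 0 0.05 0;0.92 0 0 0.05 0;0.92 0 0 -0.2 0;0.92 0 0 -0.6 0"}}

```text
t: 17.15
position: [554.8, -151.8, 95.4]
tool_rot: [3.142, 0.0, 0.28]
ft_force: [-0.5, -0.0, 0.5]
width: 0.922
grip_force: 0.0
```

```bash
python3 ft.py; python3 look.py w17.png wrist; python3 fit.py 0 42 | awk 'NR%3==0'
```

```text
[-0.5  0.1  0.5] [0.04 0.05 0.01] 0.0 0.922041066668978 [-3.3  0.2 55.4]
[ 554.8 -151.8   95.4] [3.142 0.    0.28 ] 17.15
TCP in tank [-3.3  0.2] Z 55.4
-80 [3.6 6.  6.4] 825
-50 [5.5 6.3 6.7] 403
-20 [5.6 6.4 6.7] 153
10 [4.4 5.9 6.4] 1846
40 [3.6 6.2 6.6] 1328
70 [4.3 6.2 6.6] 1557
```

Released cleanly and the grate stayed down. Moving away.

{"fn": "servo_tool", "kwargs": {"plan": "0.92 0 0 -2 0;0.92 0 0 -5 0;0.92 0 0 -9 0;0.92 0 0 -13 0;0.92 0 0 -16 0"}}

```text
t: 17.7
position: [555.4, -151.9, 258.1]
tool_rot: [3.14, -0.003, 0.28]
ft_force: [0.4, -0.5, -1.0]
width: 0.921
grip_force: 0.0
```

{"fn": "servo_tool", "kwargs": {"plan": "0.92 0 0 0 0;0.92 0 0 0 0;0.92 0 0 0 0"}}

```text
t: 18.0
position: [553.9, -151.6, 254.2]
tool_rot: [-3.141, 0.002, 0.28]
ft_force: [0.0, -0.1, 0.3]
width: 0.924
grip_force: 0.0
```

```bash
python3 ft.py; python3 look.py w18.png wrist; python3 fit.py 0 42 | awk 'NR%2'; python3 - <<'E'
import numpy as np
q=np.load('wristq.npy');k=(abs(q[:,1])<50)&(q[:,2]>66)&(q[:,2]<76)&(abs(q[:,0])<25);print(k.sum(),np.percentile(q[k],[1,50,99],axis=0).round(1))
k=(q[:,2]>3)&(q[:,2]<9)&(q[:,0]>20)&(q[:,0]<80);print(np.percentile(q[k],[.5,99.5],axis=0).round(1))
E
```

```text
[ 0.  -0.1  0.3] [-0.   -0.01 -0.02] 0.0 0.9239493430312168 [ -4.1   0.6 214.2]
[ 553.9 -151.6  254.2] [-3.141e+00  2.000e-03  2.800e-01] 18.0
TCP in tank [-4.1  0.6] Z 214.2
-100 [2.4 5.4 6. ] 340
-80 [1.2 6.2 6.9] 333
-60 [4.3 6.2 6.7] 354
-40 [3.4 6.3 6.8] 368
-20 [5.4 6.4 6.9] 74
0 [5.1 6.4 9.1] 393
20 [-23.    6.2   6.7] 417
40 [-22.9   6.    6.6] 468
60 [4.  6.2 6.8] 467
80 [-22.6   6.2   6.7] 484
801 [[ -5.5 -35.7  66.4]
 [  0.4  -0.7  71.4]
 [  5.7  36.2  73.2]]
[[ 20.6 -66.1   3.2]
 [ 79.2  66.1   8.3]]
```

View pics/w18.png

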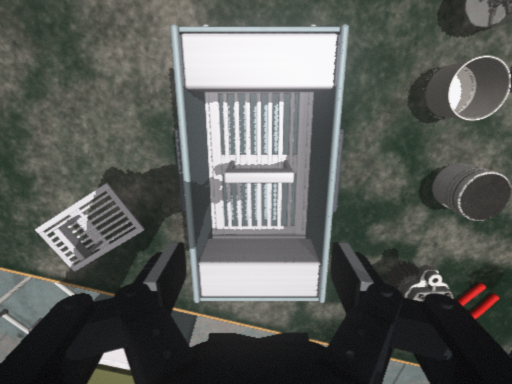

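The grate lies flat in its seat with both ends under the rails and the bow up at px (258,175). The bow is centred to within 1 mm, its top is at 71–72 mm, and the parts around the tank are undisturbed.

```bash
python3 -c "
from rig import env
print(env.close_job())"
```

```text
the job is handed in; nothing more can be done
None
```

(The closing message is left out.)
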